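Free the ratchet pawl and close the bench shear

ROBOT

A 6-joint arm with a two-finger parallel gripper is mounted at the origin on the work surface. World frame = base frame: x ahead of the robot, y to its left, z up, the work surface at z = 0. Lengths are in mm, angles in rad, forces in N, time in s.
With the tool pointing down it reaches from about 275 to 975 mm from the base axis. Payload 8.4 kg.
Tool frame: the origin (TCP) lies at the centre of the arm's flange, where the gripper is bolted on; the fingertips stand 190 mm ahead of it and the grasp point (between the pads) lies 171 mm ahead of it (ctrl.tip_extent is the distance from the TCP to the fingertips, in mm); z points along the fingers, y is the line along which they close (so a half turn about z gives the same grasp; the last joint's range is limited). The gripper opens to 92 mm and grips with 3 to 60 N. Pads are 20 mm wide; open, the fingers measure 128 mm over their backs; the gripper's body (75 mm by 189 mm) begins 69 mm behind the grasp point.
Start: joints at [1.344, 0.353, 1.633, -0, 1.155, -0.002], TCP at [139.318, 609.278, 404.683] pointing down, gripper open.
Joint ranges: [-2.63, 2.63], [-0.92, 2.1], [0.06, 2.66], [-1.3, 4.44], [0, 2.69], [-3.02, 3.02]. Speed limits (rad/s): [2.22, 2.22, 2.79, 3.14, 3.14, 3.14].

INTERFACE

Orientations are given as a 3x3 rotation matrix whose columns are the frame's x, y, z axes.
In Python, from rig import status, cams, ctrl, nets gives the robot as it stands.
- The arm moves only by the tool jog_arm, never from a script. Its argument "steps" is a list that holds one entry, the list of rows, each a list of 6 numbers: the shift along the tool's x, y, z in m, then the turn, a rotation vector about the tool's x, y, z in rad. In form: [[[dx, dy, dz, rx, ry, rz], ...]]. A call has 1 to 5 rows; each row is the pose to reach, as a shift and turn from the pose commanded when the call began, along the tool's axes at that moment; what a row does not reach only later rows make up. A row lasts 1/8 s, in which the tool goes at most 62.5 mm and 10.7 degrees, less where a joint would pass 70% of its speed; a pose out of reach is approached as far as the arm can. A call with a gripper value outside its range is refused whole. "hand" is the finger opening in m, from 0 to 0.0919, set as the call begins (left out, the last holds). The fingers move at their own pace and stop on an object; "squeeze" is the grip in N (left out, the last holds). Time passes only in rows, so rows that repeat a pose let the fingers close. It gives the time, the measured TCP pose, the force, the opening and the grip force at its end, in the units of the state.
- status.get_obs(): the state, without advancing time (a new reading comes with each control period).
- cams.grab_frame(name): name is "side" or "top" or "wrist"; returns the picture (420x560x3 uint8, red, green, blue); there is no depth.
- cams.get_calibration(name): a dict with "fx", "fy", "cx", "cy" (pixels), "cam_to_world" (4x4, takes a point from camera to world coordinates). Camera axes: x right, y up, looking along -z (the intrinsics and any distortion apply to the point x, -y, -z); pixel columns grow to the right and rows downward; lengths in mm; the calibration is good to about 2 mm. A picture is of the moment at which its call begins: read the wrist's pose just before it. get_calibration takes no time and is no camera call; for the wrist camera it gives the pose at the moment of the call.
- ctrl.job_done(): hands the job in; it is judged then, once.
Trained networks look in the newest picture that a camera, given by its name, has taken for a name from the list of things; names that differ only in an ending like _2 or _b are one class to them, and where a whole thing is asked for, a point or a joint stands for the part that bears it (a point fixed in the world has none). Each returns a list of dicts, best first, with "score" (0 to 1); they miss things now and then, are a little off and sometimes report something else, mostly with a low value. They report only what shows in the picture. A call takes as long as a camera call.
- nets.trace(camera, thing): "region" (420x560 bool, what is visible of it) and "centre" ([column, row] in pixels, amid what is visible of it).
- nets.mark_of(camera, thing): "centre" ([column, row] in pixels: a listed point, or the origin of a listed thing).
The state is a dict: "time_s": time; "joint_pos": joint angles; "qvel": joint speeds; "effort": joint torques, N m; "ee_pos": TCP position; "ee_rot": TCP orientation; "contact_force": force on the tool from outside, world axes, zero at the start; "moment": the same for the moment, N m; "opening": opening from 0.0 (shut) to 1.0 (fully open); "gripper_force": force on a finger pad.
Only numpy, scipy, OpenCV 4.12 (cv2) and the standard library are available. Lean on these libraries where they do the work, as an engineer would, in place of code of your own. Each camera call takes 0.05 s, during which the arm holds its last target. There are 200 camera calls.

TASK

The jeweller's bench shear has been left standing open, its lever held up by a ratchet pawl. With the fingertips press the pawl's thumb pad down to its stop so that the pawl lifts clear of the toothed wheel and stays clear, then push the lever steadily, without slamming it, all the way down to its stop so that the blades are shut. Do not lift the lever, and leave everything else on the bench where it lies.

Things in the scene. Friction and masses are not known exactly. Their poses are not given: they have to be found in the camera images.
- lever_hinge (a point): A point on the hinge axis of the bench shear's lever, in the lever's plane, 115 mm above the bench. The shear: grey cast frame on a 235 x 130 mm foot bolted to the bench, its place and turn vary. Axes (they do not move with the lever): z up, y along the hinge axis, x level, away from the lever. The lever reaches from here to -x; the pawl's thumb pad lies on the +x side.
- lever_grip (a point): Centre (on the axis) of the lever's black rubber grip: round sleeve, 30 mm across, 135 mm long, free space above. It circles the hinge at 232 mm: with the lever shut it is 230 mm to -x of the hinge and 26 mm above it. The grip's axis points outward along the lever and rises by 0.18 rad plus the joint value; it ends 67 mm beyond this point.
- shear_lever (a joint): Lever angle (rad): 0 is fully down, blades shut, at a hard stop; it grows as the lever rises, to 1.1. Starts near 0.7, kept from going down by the pawl in the toothed wheel on the hinge (a few degrees of play). With the pawl clear the stiff hinge lets the lever stay wherever it is left; some 3 to 8 N on the grip push it down.
- pawl_pad (a point): Centre of the top of the pawl's thumb pad: ribbed dark steel plate, 38 mm (along the lever's line) x 30 x 6 mm, on the tail of a rocker pawl beside the frame, nothing above it; about 184 mm above the bench, 126 mm to +x and 17 mm to -y of lever_hinge. The pawl's pivot lies 58 mm nearer the hinge and 17 mm lower. Axes as lever_hinge, tipping with the pad.
- shear_pawl (a joint): Pawl angle (rad): 0 is engaged, nose in the teeth; it grows as the thumb pad is pressed down, to a hard stop at 0.25 (pad then about 15 mm lower). Above 0.15 the nose is out of the teeth. The pivot is stiff: about 3 N on the pad move it, and the pawl stays where it is put when let go.
- pliers: Bystander: flat-nose pliers lying by the shear, 175 x 56 x 12 mm, origin at the underside.
- flux_jar: Bystander: amber glass jar with black cap near the pawl, diameter 54 mm, 64 mm high, origin at the centre of its foot.
- dapping_block: Bystander: steel cube of 55 mm with round hollows, beside the lever's end, origin at the centre of its underside.
- ring_clamp: Bystander: wooden ring clamp lying by the shear, 115 x 29 x 22 mm, origin at the centre of its underside.
- hammer: Bystander: hammer lying on the bench to the left, about 250 mm long, origin at its underside.
- mesh_stand: Bystander: soldering stand bent from wire mesh, 88 x 88 x 26 mm, on the grey soldering board, origin at the centre of its underside.
- gold_ring: Bystander: finger ring of 23 mm lying on the wire mesh stand, origin at the centre of its underside.
- charcoal_block: Bystander: black charcoal block 100 x 60 x 30 mm on the soldering board, origin at the centre of its underside.

How it is judged:
By the outcome, as a careful person would: the job done as asked, in the order asked, and still so for the second after the job is handed in, with the robot touching nothing.
It also fails if it takes over 45 s, if anything falls off the work surface, if the arm or the gripper's body presses on something with over 40 N, if the wrist force passes 120 N, or if a joint passes its speed limit or range.

## Working session

There is one attempt and no reset: what is moved stays moved. The work goes in short steps, Python scripts to look and compute and a tool call to move; the robot and the scene stay as the last step left them, time stands still between calls to the robot, and variables do not carry over. Pictures are saved under pics/ and viewed, at most 10 in all, crops included, and the job is handed in when it is done.

Besides the shell and the picture viewer there is one more tool, called after "Emit:" as name(argument=value, ...), one argument or row to a line, values as JSON. jog_arm: Moves the arm, as the interface text tells. Its arguments: {"type":"object","properties":{"steps":{"type":"array","items":{"type":"array","items":{"type":"array","items":{"type":"number"}}}},"hand":{"type":"number"},"squeeze":{"type":"number"}},"required":["steps"]}

```bash
mkdir -p pics; cat > h.py <<'E'
import numpy as np,cv2
from rig import status,cams,ctrl,nets
def ray(cam,px,C=None):
    c=C or cams.get_calibration(cam);T=np.array(c["cam_to_world"])
    d=np.array([(px[0]-c["cx"])/c["fx"],-(px[1]-c["cy"])/c["fy"],-1.]);
    return T[:3,3],T[:3,:3]@(d/np.linalg.norm(d))
def tri(rs):
    A=np.zeros((3,3));b=np.zeros(3)
    for o,d in rs:
        P=np.eye(3)-np.outer(d,d);A+=P;b+=P@o
    x=np.linalg.solve(A,b);return x,[np.linalg.norm((np.eye(3)-np.outer(d,d))@(x-o)) for o,d in rs]
def atz(r,z):
    o,d=r;return o+d*(z-o[2])/d[2]
def proj(cam,p):
    c=cams.get_calibration(cam);q=np.linalg.inv(c["cam_to_world"])@np.append(p,1)
    return [c["cx"]-c["fx"]*q[0]/q[2],c["cy"]+c["fy"]*q[1]/q[2]]
E
python3 - <<'E'
from h import *
ims=[]
for c in["side","top","wrist"]:
    im=cams.grab_frame(c);cv2.imwrite(f"pics/{c}0.png",im[:,:,::-1])
    print(c,{k:np.round(v,3).tolist() for k,v in cams.get_calibration(c).items()})
R={}
for t in["lever_hinge","lever_grip","pawl_pad","flux_jar","pliers","dapping_block","ring_clamp"]:
    rs=[]
    for c in["side","top","wrist"]:
        m=nets.mark_of(c,t)
        print(t,c,[(np.round(a["centre"],1).tolist(),round(a["score"],2)) for a in m[:2]])
        if m and m[0]["score"]>.4: rs.append(ray(c,m[0]["centre"]))
    if len(rs)>1: print("   ",tri(rs))
print(status.get_obs())
E
```

```text
side {'fx': 488.603, 'fy': 488.603, 'cx': 285.271, 'cy': 206.831, 'cam_to_world': [[-0.981, 0.129, -0.146, 387.491], [-0.195, -0.669, 0.717, 795.475], [-0.005, 0.732, 0.682, 940.037], [0.0, 0.0, 0.0, 1.0]]}
top {'fx': 435.808, 'fy': 435.808, 'cx': 277.957, 'cy': 201.422, 'cam_to_world': [[0.007, 0.995, -0.095, 434.479], [-1.0, 0.007, 0.002, -41.654], [0.002, 0.095, 0.995, 1178.473], [0.0, 0.0, 0.0, 1.0]]}
wrist {'fx': 321.464, 'fy': 321.464, 'cx': 279.594, 'cy': 207.89, 'cam_to_world': [[0.222, -0.936, -0.274, 63.16], [0.975, 0.213, 0.064, 627.244], [-0.002, -0.281, 0.96, 384.783], [0.0, 0.0, 0.0, 1.0]]}
lever_hinge side [([287.0, 250.3], 0.66)]
lever_hinge top [([234.8, 200.5], 0.67)]
lever_hinge wrist []
    (array([535.85282112,  62.76495028, 108.94922832]), [np.float64(2.459476072655551), np.float64(2.4594760726555958)])
lever_grip side [([281.9, 144.8], 0.58)]
lever_grip top [([302.7, 172.0], 0.9)]
lever_grip wrist []
    (array([578.38751942, -94.15935559, 286.35064029]), [np.float64(2.983011633373674), np.float64(2.98301163337378)])
pawl_pad side [([279.7, 274.7], 0.56), ([228
[... 1030 characters left out ...]
-2.41705533e-03]), 'qvel': array([ 6.87738848e-07,  3.81882441e-04,  1.87567736e-04, -5.68574668e-04,
       -4.91932973e-04, -2.70687192e-04]), 'effort': array([-2.38963094e-04, -5.93762434e+01, -3.34566915e+01,  6.98335608e-02,
        1.62208546e-02, -2.76763291e-05]), 'ee_pos': array([139.32364534, 609.28903085, 404.71289874]), 'ee_rot': array([[-9.74844866e-01,  2.22884468e-01,  2.70573952e-05],
       [ 2.22884469e-01,  9.74844865e-01,  4.53867096e-05],
       [-1.62607702e-05,  5.02756741e-05, -9.99999999e-01]]), 'contact_force': array([-0.39242233,  0.41292644,  0.6228127 ]), 'moment': array([-0.00755827, -0.02322995, -0.02222588]), 'gripper_force': 0.0, 'opening': 0.997546863762371}
```

```bash
python3 -c "
import cv2,numpy as np
a=cv2.imread('pics/side0.png')[90:370,150:430];b=cv2.imread('pics/top0.png')[60:340,130:410]
cv2.imwrite('pics/v1.png',cv2.resize(np.hstack([a,b]),(800,400),interpolation=cv2.INTER_CUBIC))"
```

```text
(no output)
```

View pics/v1.png

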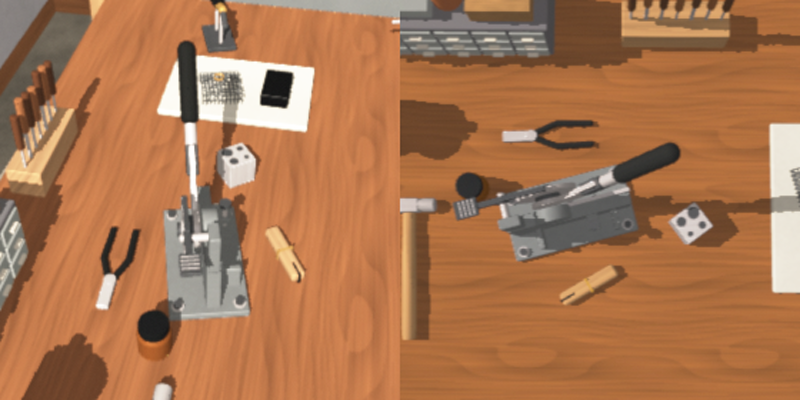

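The pictures show the shear with the lever raised over its right end in the top view. The pad is at about (176,205) in top and (283,273) in side, with the jar cap right beside it at about (178,190) in top.

```bash
python3 - <<'E'
from h import *
print("pad",tri([ray("top",(176.2,204.9)),ray("side",(283,273.4))]))
print("net side",tri([ray("top",(176.2,204.9)),ray("side",(279.7,274.7))]))
H=np.array([535.9,62.8,115.]);G=np.array([578.4,-94.2,286])
u=(H-G)[:2];u/=np.linalg.norm(u);x=np.array([*u,0]);y=np.array([-u[1],u[0],0])
print("x",x,"pad pred",H+126*x-17*y+[0,0,69],"jar cap",atz(ray("top",(178,190)),64))
o=status.get_obs();R=o["ee_rot"]
P=np.array([519,189,440.]);print(R.T@(P-o["ee_pos"]),np.arctan2(*(R.T@x)[[1,0]]))
E
```

```text
pad (array([518.21821572, 189.67447247, 182.84330031]), [np.float64(1.804281628534808), np.float64(1.8042816285348604)])
net side (array([521.61551839, 190.94277769, 178.8121136 ]), [np.float64(1.2468809335200428), np.float64(1.2468809335202382)])
x [-0.26129614  0.96525868  0.        ] pad pred [519.38608392 188.86462857 184.        ] jar cap [568.758939   213.99845419  64.        ]
[-463.80201635 -325.0908674   -35.29590369] 1.081659201323273
```

Emit:
jog_arm(
  steps=[
    [[-0.05,-0.035,-0.035,0,0,0.11],[-0.1,-0.07,-0.035,0,0,0.22],[-0.15,-0.105,-0.035,0,0,0.33],[-0.2,-0.14,-0.035,0,0,0.45],[-0.25,-0.175,-0.035,0,0,0.57]],
  ],
  hand=0,
  squeeze=20,
)

```text
time_s: 1.82
ee_pos: [344.3, 382.1, 440.0]
ee_rot: [[-0.698, 0.716, 0.001], [0.716, 0.698, 0.001], [-0.0, 0.001, -1.0]]
contact_force: [0.7, 0.0, -0.1]
opening: 0.479
gripper_force: 0.0
```

```bash
cat > to.py <<'E'
from h import *
import sys
from scipy.spatial.transform import Rotation as Ro
X=np.array([-0.2613,0.9653,0]);Z=np.array([0,0,-1.]);W=np.column_stack([X,np.cross(Z,X),Z])
def to(P):
    o=status.get_obs();R=o["ee_rot"]
    print(o["time_s"],np.round(o["ee_pos"],1),"shift m",np.round(R.T@(np.array(P)-o["ee_pos"])/1000,4),"rot",np.round(Ro.from_matrix(R.T@W).as_rotvec(),3),"F",np.round(o["contact_force"],1),"q",np.round(o["joint_pos"],2))
if len(sys.argv)>3: to([float(a) for a in sys.argv[1:4]])
E
python3 to.py 519 189 430
```

```text
1.825 [344.3 382.1 440. ] shift m [-0.2602 -0.0097  0.01  ] rot [ 0.001 -0.     0.508] F [ 0.7  0.  -0.1] q [ 0.83  0.14  1.83 -0.    1.17  0.06]
```

Emit:
jog_arm(
  steps=[
    [[-0.052,-0.002,0.003,0,0,0.1],[-0.104,-0.004,0.006,0,0,0.2],[-0.156,-0.006,0.01,0,0,0.3],[-0.21,-0.008,0.01,0,0,0.4],[-0.26,-0.01,0.01,0,0,0.51]],
  ],
)

```text
time_s: 2.45
ee_pos: [519.4, 189.6, 429.8]
ee_rot: [[-0.259, 0.966, 0.0], [0.966, 0.259, 0.0], [0.0, 0.0, -1.0]]
contact_force: [0.4, -0.6, -0.5]
opening: 0.004
gripper_force: 0.0
```

Emit:
jog_arm(
  steps=[
    [[0,0,0.01,0,0,0],[0,0,0.03,0,0,0]],
  ],
)

```text
time_s: 2.7
ee_pos: [518.3, 191.1, 399.6]
ee_rot: [[-0.263, 0.965, 0.001], [0.965, 0.263, 0.001], [0.001, 0.001, -1.0]]
contact_force: [0.0, 0.3, -0.2]
opening: 0.009
gripper_force: 0.0
```

```bash
python3 - <<'E'
from h import *
from to import to
a=cams.grab_frame("side");b=cams.grab_frame("wrist")
for c in("side","wrist"):
    print(c,[(np.round(m["centre"],1),m["score"]) for m in nets.mark_of(c,"pawl_pad")[:2]])
print(proj("wrist",[519,189,184]),proj("side",[519,189,184]))
to([519,189,374])
cv2.imwrite("pics/v2.png",cv2.resize(np.hstack([a[170:370,190:390],b[20:420,80:480][::2,::2]]),(800,400),interpolation=cv2.INTER_CUBIC)[:,:,::-1])
E
```

```text
side [(array([281.5, 274.2]), 0.62)]
wrist [(array([283.1, 245.2]), 0.83)]
[np.float64(278.47847866820433), np.float64(244.3303068789979)] [np.float64(281.7771115850858), np.float64(272.5700378078302)]
2.9 [517.7 191.8 399.6] shift m [-0.003   0.0005  0.0256] rot [-0.001 -0.     0.003] F [-0.  -0.5  0.6] q [0.35 0.25 1.8  0.   1.1  0.08]
```

View pics/v2.png

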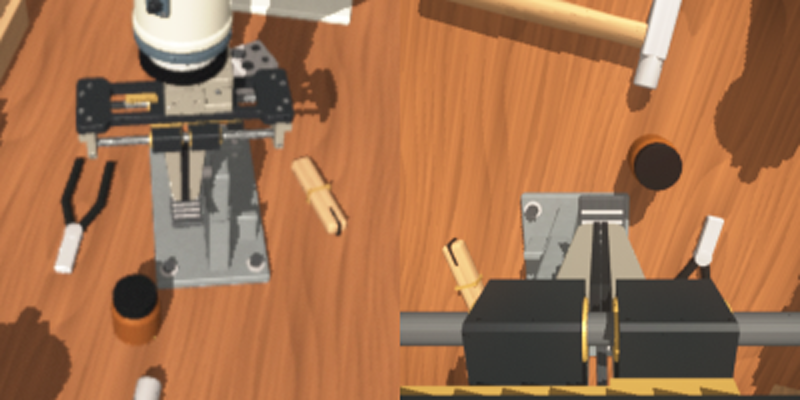

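The fingertips are centred over the pad, about 25 mm above it, and well clear of the jar. Next I press down.

Emit:
jog_arm(
  steps=[
    [[-0.001,0.001,0.012,0,0,0],[-0.002,0.001,0.021,0,0,0],[-0.002,0.001,0.026,0,0,0],[-0.002,0.001,0.031,0,0,0],[-0.002,0.001,0.035,0,0,0]],
  ],
)

```text
time_s: 3.52
ee_pos: [519.8, 189.8, 364.7]
ee_rot: [[-0.263, 0.965, 0.0], [0.965, 0.263, 0.001], [0.001, 0.001, -1.0]]
contact_force: [-1.2, 4.9, 3.1]
opening: 0.003
gripper_force: 2.2
```

Emit:
jog_arm(
  steps=[
    [[0,0,0.003,0,0,0],[0,0,0.005,0,0,0],[0,0,0.006,0,0,0],[0,0,0.007,0,0,0]],
  ],
)

```text
time_s: 4.03
ee_pos: [520.0, 189.9, 361.4]
ee_rot: [[-0.263, 0.965, 0.002], [0.965, 0.263, 0.001], [0.001, 0.002, -1.0]]
contact_force: [-14.3, 0.6, 43.8]
opening: 0.002
gripper_force: 21.6
```

Contact height fits the stop: the pad is tipped 0.25 rad and the force jumps to 44 N. Back off and check.

Emit:
jog_arm(
  steps=[
    [[0,0,-0.002,0,0,0],[0,0,-0.01,0,0,0],[0,0,-0.05,0,0,0],[0,0,-0.11,0,0,0],[0,0,-0.17,0,0,0]],
  ],
)

```text
time_s: 4.65
ee_pos: [519.7, 189.0, 529.0]
ee_rot: [[-0.263, 0.965, -0.001], [0.965, 0.263, -0.001], [-0.001, -0.001, -1.0]]
contact_force: [1.0, 0.2, 0.0]
opening: 0.004
gripper_force: 0.0
```

```bash
python3 - <<'E'
from h import *
from to import to
cams.grab_frame("side");b=cams.grab_frame("wrist");t=cams.grab_frame("top")
rs=[]
for c in("side","wrist"):
    m=nets.mark_of(c,"pawl_pad")
    print(c,[(np.round(q["centre"],1),q["score"]) for q in m[:2]])
    if m: rs.append(ray(c,m[0]["centre"]))
if len(rs)>1: print(tri(rs))
print("proj169",proj("wrist",[518,190.5,169]),proj("side",[518,190.5,169]),"184",proj("side",[519,189,184]))
gs=[]
for c in("side","top"):
    m=nets.mark_of(c,"lever_grip");print(c,[(np.round(q["centre"],1),q["score"]) for q in m[:2]])
    if m: gs.append(ray(c,m[0]["centre"]))
if len(gs)>1: print(tri(gs))
H=np.array([535.9,62.8,115.])
for q in(.72,.5,.25,0):
    a=q+.1126; G=H-X_*232*np.cos(a)+[0,0,232*np.sin(a)] if 0 else H-np.array([-0.2613,.9653,0])*232*np.cos(a)+[0,0,232*np.sin(a)]
    print(q,G)
to([579,-96,550])
cv2.imwrite("pics/v3.png",np.hstack([b[::2,::2],t[::2,::2]])[:,:,::-1])
E
```

```text
side [(array([283.7, 279.9]), 0.91)]
wrist []
proj169 [np.float64(277.3842068777908), np.float64(188.5670512309511)] [np.float64(282.192894631909), np.float64(278.012832817104)] 184 [np.float64(281.7771115850858), np.float64(272.5700378078302)]
side []
top [(array([301.1, 174.8]), 0.92)]
0.72 [576.69560032 -87.90797162 286.60658404]
0.5 [ 585.49791326 -120.42566274  248.39921265]
0.25 [ 592.57984707 -146.58789276  197.29187821]
0 [ 596.13770251 -159.73139776  141.06803335]
5.0 [519.5 189.2 525.7] shift m [-0.2909 -0.0176 -0.024 ] rot [-0.003  0.001  0.002] F [ 0.3  0.8 -0.7] q [ 0.35  0.15  1.64 -0.    1.36  0.08]
```

The pad has dropped about 5.6 px in the side view, to (284,280), and the predicted drop to the stop was 5.5 px. So the pawl is clear and stays there. Now the lever.

Emit:
jog_arm(
  steps=[
    [[-0.055,-0.003,0,0,0,0],[-0.11,-0.006,0,0,0,0],[-0.165,-0.009,0,0,0,0],[-0.215,-0.013,0,0,0,0],[-0.261,-0.0165,0.004,0,0,0]],
  ],
)

```text
time_s: 5.62
ee_pos: [572.5, -68.6, 522.0]
ee_rot: [[-0.262, 0.965, -0.002], [0.965, 0.262, 0.0], [0.001, -0.002, -1.0]]
contact_force: [0.2, -0.4, 0.1]
opening: 0.001
gripper_force: 0.0
```

Emit:
jog_arm(
  steps=[
    [[0,0,0.0,0,0,0],[0,0,0.01,0,0,0]],
  ],
)

```text
time_s: 5.88
ee_pos: [572.4, -66.5, 512.6]
ee_rot: [[-0.262, 0.965, -0.001], [0.965, 0.262, 0.0], [0.001, -0.001, -1.0]]
contact_force: [0.6, 0.5, -0.8]
opening: 0.004
gripper_force: 0.0
```

```bash
cat > plan.py <<'E'
from to import *
H=np.array([535.9,62.8,115.])
def T(q,lead=0):
    a=q+.1126;b=q+.18
    return H+X*(-232*np.cos(a)+15*np.sin(b)+10)+np.array([0,0,232*np.sin(a)+15*np.cos(b)+190])
if __name__=="__main__":
    o=status.get_obs();R=W
    for q in(.72,.68,.65,.6,.55,.5,.45,.4,.35,.3,.25,.2,.15,.1,.05,0,-.02):
        print(q,np.round(R.T@(T(q)-o["ee_pos"])/1000,4))
    to(T(.72))
E
python3 plan.py; python3 - <<'E'
from h import *
b=cams.grab_frame("side");w=cams.grab_frame("wrist")
for c in("side","wrist"): print([(np.round(q["centre"],1),q["score"]) for q in nets.mark_of(c,"lever_grip")[:1]])
cv2.imwrite("pics/v4.png",np.hstack([b[60:340,140:420],w[140:420,140:420]])[:,:,::-1])
E
```

```text
0.72 [-0.0001 -0.0015  0.0267]
0.68 [-0.0072 -0.0015  0.0326]
0.65 [-0.0124 -0.0015  0.0373]
0.6 [-0.0207 -0.0015  0.0453]
0.55 [-0.0286 -0.0015  0.0537]
0.5 [-0.0361 -0.0015  0.0626]
0.45 [-0.0431 -0.0015  0.0718]
0.4 [-0.0496 -0.0015  0.0813]
0.35 [-0.0557 -0.0015  0.0912]
0.3 [-0.0613 -0.0015  0.1013]
0.25 [-0.0663 -0.0015  0.1117]
0.2 [-0.0709 -0.0015  0.1224]
0.15 [-0.0749 -0.0015  0.1332]
0.1 [-0.0783 -0.0015  0.1443]
0.05 [-0.0812 -0.0015  0.1555]
0 [-0.0835 -0.0015  0.1668]
-0.02 [-0.0843 -0.0015  0.1714]
5.875 [572.4 -66.5 512.6] shift m [-0.0001 -0.0015  0.0267] rot [-0.001 -0.001  0.001] F [ 0.6  0.5 -0.8] q [-0.12  0.19  1.61  0.    1.34 -0.38]
[]
[]
```

View pics/v4.png

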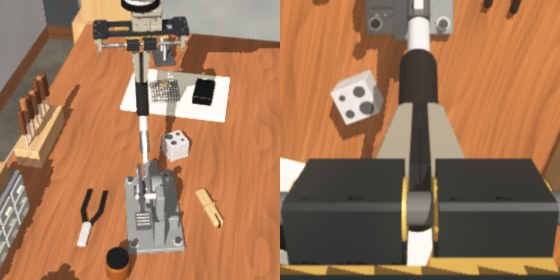

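The side view shows the fingers just over the grip. In the wrist view the lever is centred under the fingertips at about column 280 of the full image.

Emit:
jog_arm(
  steps=[
    [[0,-0.001,0.01,0,0,0],[0,-0.0015,0.018,0,0,0],[0,-0.0015,0.024,0,0,0],[-0.003,-0.0015,0.029,0,0,0],[-0.008,-0.0015,0.0335,0,0,0]],
  ],
)

```text
time_s: 6.7
ee_pos: [573.1, -74.7, 480.1]
ee_rot: [[-0.263, 0.965, -0.0], [0.965, 0.263, 0.001], [0.001, 0.0, -1.0]]
contact_force: [-2.1, 2.7, 2.8]
opening: 0.007
gripper_force: 2.3
```

```bash
python3 plan.py
```

```text
0.72 [ 0.008  -0.     -0.0058]
0.68 [ 0.0009 -0.      0.0001]
0.65 [-0.0043 -0.      0.0047]
0.6 [-0.0126 -0.      0.0128]
0.55 [-0.0205 -0.      0.0212]
0.5 [-0.028 -0.     0.03 ]
0.45 [-0.035  -0.      0.0392]
0.4 [-0.0416 -0.      0.0488]
0.35 [-0.0476 -0.      0.0586]
0.3 [-0.0532 -0.      0.0688]
0.25 [-0.0583 -0.      0.0792]
0.2 [-0.0628 -0.      0.0898]
0.15 [-0.0668 -0.      0.1007]
0.1 [-0.0702 -0.      0.1117]
0.05 [-0.0731 -0.      0.1229]
0 [-0.0754 -0.      0.1343]
-0.02 [-0.0762 -0.      0.1388]
6.7 [573.1 -74.7 480.1] shift m [ 0.008  -0.     -0.0058] rot [ 0.    -0.001  0.002] F [-2.1  2.7  2.8] q [-0.13  0.22  1.65  0.    1.28 -0.4 ]
```

Contact is made and the forces are gentle, so I follow the arc.

Emit:
jog_arm(
  steps=[
    [[-0.0043,0,0.0047,0,0,0],[-0.009,0,0.0095,0,0,0],[-0.0138,0,0.0143,0,0,0],[-0.0186,0,0.0193,0,0,0],[-0.0235,0,0.0245,0,0,0]],
  ],
)

```text
time_s: 7.32
ee_pos: [579.4, -97.7, 455.3]
ee_rot: [[-0.263, 0.965, 0.0], [0.965, 0.263, 0.0], [0.0, 0.0, -1.0]]
contact_force: [-0.8, 3.4, 3.2]
opening: 0.005
gripper_force: 2.1
```

Emit:
jog_arm(
  steps=[
    [[-0.0045,0,0.0055,0,0,0],[-0.0088,0,0.011,0,0,0],[-0.0129,0,0.0168,0,0,0],[-0.017,0,0.0225,0,0,0],[-0.0208,0,0.0285,0,0,0]],
  ],
)

```text
time_s: 7.95
ee_pos: [584.8, -117.7, 426.8]
ee_rot: [[-0.263, 0.965, 0.0], [0.965, 0.263, 0.0], [0.0, 0.0, -1.0]]
contact_force: [-0.7, 3.6, 3.2]
opening: 0.006
gripper_force: 1.9
```

```bash
python3 plan.py|tail -11
```

```text
0.4 [ 0.0031 -0.0001 -0.0045]
0.35 [-0.003  -0.0001  0.0053]
0.3 [-0.0086 -0.0001  0.0155]
0.25 [-0.0136 -0.0001  0.0259]
0.2 [-0.0182 -0.0001  0.0365]
0.15 [-0.0221 -0.0001  0.0474]
0.1 [-0.0256 -0.0001  0.0584]
0.05 [-0.0285 -0.0001  0.0696]
0 [-0.0308 -0.0001  0.081 ]
-0.02 [-0.0316 -0.0001  0.0855]
7.95 [ 584.8 -117.7  426.8] shift m [ 0.0527  0.     -0.0591] rot [ 0.    -0.     0.002] F [-0.7  3.6  3.2] q [-0.2   0.29  1.67  0.    1.18 -0.47]
```

Emit:
jog_arm(
  steps=[
    [[-0.0035,0,0.006,0,0,0],[-0.007,0,0.012,0,0,0],[-0.0098,0,0.018,0,0,0],[-0.0126,0,0.024,0,0,0],[-0.0155,0,0.0302,0,0,0]],
  ],
)

```text
time_s: 8.57
ee_pos: [588.9, -132.7, 396.6]
ee_rot: [[-0.263, 0.965, 0.0], [0.965, 0.263, -0.0], [-0.0, 0.0, -1.0]]
contact_force: [-0.8, 2.2, 2.4]
opening: 0.008
gripper_force: 1.7
```

Emit:
jog_arm(
  steps=[
    [[-0.0022,0,0.006,0,0,0],[-0.0045,0,0.012,0,0,0],[-0.0067,0,0.0175,0,0,0],[-0.0085,0,0.023,0,0,0],[-0.0101,0,0.028,0,0,0]],
  ],
)

```text
time_s: 9.2
ee_pos: [591.5, -142.3, 368.6]
ee_rot: [[-0.263, 0.965, -0.0], [0.965, 0.263, 0.0], [0.0, 0.0, -1.0]]
contact_force: [0.6, 2.6, 3.0]
opening: 0.007
gripper_force: 1.6
```

```bash
python3 plan.py|tail -5
```

```text
0.1 [-0.0001 -0.0001  0.0002]
0.05 [-0.003  -0.0001  0.0115]
0 [-0.0054 -0.0001  0.0228]
-0.02 [-0.0061 -0.0001  0.0274]
9.2 [ 591.5 -142.3  368.6] shift m [ 0.0781  0.     -0.1173] rot [ 0.    -0.     0.002] F [0.6 2.6 3. ] q [-0.24  0.36  1.7   0.    1.07 -0.5 ]
```

Slowing for the last stretch.

Emit:
jog_arm(
  steps=[
    [[-0.0013,0,0.005,0,0,0],[-0.0025,0,0.0095,0,0,0],[-0.0034,0,0.0135,0,0,0],[-0.0042,0,0.017,0,0,0],[-0.0049,0,0.02,0,0,0]],
  ],
)

```text
time_s: 9.82
ee_pos: [592.8, -146.9, 348.8]
ee_rot: [[-0.263, 0.965, -0.0], [0.965, 0.263, 0.0], [0.0, -0.0, -1.0]]
contact_force: [0.0, 2.9, 2.3]
opening: 0.003
gripper_force: 1.6
```

Emit:
jog_arm(
  steps=[
    [[-0.0002,0,0.001,0,0,0],[-0.0004,0,0.002,0,0,0],[-0.0006,0,0.003,0,0,0],[-0.0008,0,0.004,0,0,0]],
  ],
)

```text
time_s: 10.32
ee_pos: [593.0, -147.6, 345.4]
ee_rot: [[-0.263, 0.965, 0.0], [0.965, 0.263, 0.0], [0.0, 0.0, -1.0]]
contact_force: [-2.6, 5.9, 11.1]
opening: 0.003
gripper_force: 6.1
```

Emit:
jog_arm(
  steps=[
    [[0,0,0.001,0,0,0],[0,0,0.002,0,0,0],[0,0,0.003,0,0,0],[0,0,0.003,0,0,0]],
  ],
)

```text
time_s: 10.82
ee_pos: [593.0, -147.6, 345.0]
ee_rot: [[-0.263, 0.965, 0.001], [0.965, 0.263, -0.0], [-0.0, 0.001, -1.0]]
contact_force: [-8.9, 4.7, 27.4]
opening: 0.004
gripper_force: 14.2
```

The tip hardly moves now while the force climbs to 27 N, so the lever is at its hard stop. Back off vertically and check.

Emit:
jog_arm(
  steps=[
    [[0,0,-0.003,0,0,0],[0.001,0,-0.012,0,0,0],[0.002,0,-0.05,0,0,0],[0.002,0,-0.1,0,0,0],[0.002,0,-0.15,0,0,0]],
  ],
)

```text
time_s: 11.45
ee_pos: [592.2, -146.0, 493.3]
ee_rot: [[-0.263, 0.965, -0.001], [0.965, 0.263, -0.001], [-0.0, -0.001, -1.0]]
contact_force: [1.2, -0.7, 0.7]
opening: 0.0
gripper_force: 0.0
```

Emit:
jog_arm(
  steps=[
    [[0,0.06,0,0,0,0],[0,0.11,0,0,0,0],[0,0.16,0,0,0,0],[0,0.16,0,0,0,0]],
  ],
)

```text
time_s: 11.95
ee_pos: [749.1, -102.8, 490.0]
ee_rot: [[-0.264, 0.964, -0.001], [0.964, 0.264, -0.0], [0.0, -0.001, -1.0]]
contact_force: [0.3, -0.3, 0.4]
opening: 0.004
gripper_force: 0.0
```

```bash
python3 - <<'E'
from h import *
a=cams.grab_frame("side");t=cams.grab_frame("top")
for n,e in(("lever_grip",[596.1,-159.7,141]),("pawl_pad",[518,190.5,169])):
    rs=[]
    for c in("side","top"):
        m=nets.mark_of(c,n);print(n,c,[(np.round(q["centre"],1),q["score"]) for q in m[:1]],np.round(proj(c,e),1))
        if m: rs.append(ray(c,m[0]["centre"]))
    if len(rs)>1: print(tri(rs))
o=status.get_obs();print(o["time_s"],o["contact_force"])
cv2.imwrite("pics/v5.png",cv2.resize(np.hstack([a[90:370,150:430],t[60:340,130:410]]),(800,400),interpolation=cv2.INTER_CUBIC)[:,:,::-1])
E
```

```text
lever_grip side [(array([281.1, 173.7]), 0.91)] [279.7 175.3]
lever_grip top [] [326.5 176. ]
pawl_pad side [(array([285. , 279.1]), 0.91)] [282.2 278. ]
pawl_pad top [(array([176.6, 207. ]), 0.75)] [177.3 206.3]
(array([514.18375037, 191.8697347 , 168.66029778]), [np.float64(2.1673815701394497), np.float64(2.1673815701394505)])
12.25 [-0.04240257  0.71849178  0.44749403]
```

View pics/v5.png

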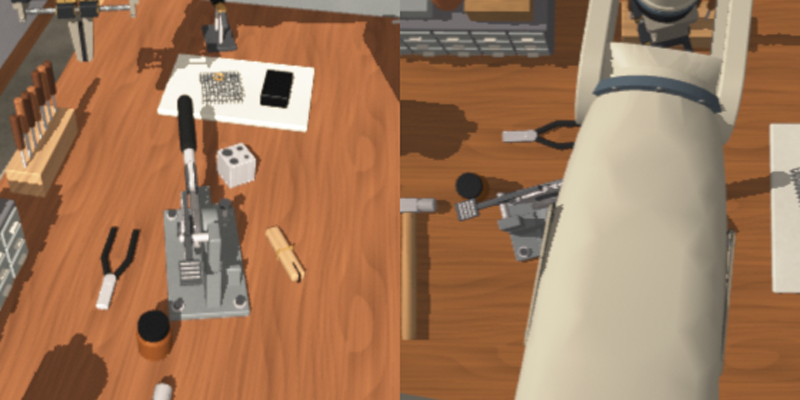

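The lever is down, with the grip at (281,174) in the side view against (280,175) predicted. The pad is at z ≈ 169 mm, the bystanders look unmoved, and the arm is clear.

```bash
python3 -c "
from rig import ctrl;print(ctrl.job_done())"
```

```text
the job is handed in; nothing more can be done
None
```

The pawl pad is pressed to its stop and has stayed down, the lever is pushed steadily onto its stop so the blades are shut, nothing else appears to have moved, and the job was handed in with the robot touching nothing, at about 12 s on the robot's clock.

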